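# Open the exposure unit with its paired release buttons

## Robot

A 6-joint arm with a two-finger parallel gripper is mounted at the origin on the work surface. World frame = base frame: x ahead of the robot, y to its left, z up, the work surface at z = 0. Lengths are in m, angles in degrees, forces in N, time in s.
With the tool pointing down it reaches from about 0.425 to 0.925 m from the base axis. Payload 12.5 kg.
Tool frame: the origin (TCP) lies midway between the tips of the shut fingers; the grasp point (between the pads) lies bot.tcp_to_grasp behind it (bot.tcp_to_grasp is the distance from the TCP to the grasp point, in m); z points along the fingers, y is the line along which they close (so a half turn about z gives the same grasp; the last joint's range is limited). The gripper opens to 85 mm and grips with 20 to 120 N. Pads are 22 mm wide; open, the fingers measure 114 mm over their backs; the gripper's body (76 mm by 85 mm) begins 54 mm behind the grasp point. The pads swing forward as they close: fully open they stand 13 mm farther back than shut.
Start: joints at [-78.415, 28.126, 89.318, -0, 62.55, -6.05], TCP at [0.189, -0.596, 0.192] pointing down, gripper open.
Joint ranges: [-177.58, 177.58], [-47.91, 125.51], [2.72, 160], [-65.01, 245.01], [3.68, 167.84], [-153.87, 153.87]. Speed limits (degrees/s): [127.2, 127.2, 159.86, 180, 180, 180].

## Interface

Orientations are given as a 3x3 rotation matrix whose columns are the frame's x, y, z axes.
In Python, from cell import bot, viewer gives the robot as it stands.
- The arm moves only by the tool send_rows, never from a script. Its argument "moves" is a list that holds one entry, the list of rows, each a list of 7 numbers: the shift along the tool's x, y, z in cm, then the turn, a rotation vector about the tool's x, y, z in rad, then the opening, from -1 (shut) to 1 (fully open), so that 0 is half open. In form: [[[dx, dy, dz, rx, ry, rz, grip], ...]]. A call has 1 to 5 rows; each row shifts and turns the commanded pose from where the row before left it, along the tool's axes as they then stand; what a row does not reach is not made up. A row lasts 1/12 s, in which the tool goes at most 41.7 mm and 7.16 degrees, less where a joint would pass 70% of its speed; a pose out of reach is approached as far as the arm can. A call is refused whole if a number of a shift passes 4.17 or a number of a turn 0.125, either way. A call with a gripper value outside its range is refused whole. The fingers move at their own pace and stop on an object; "newtons" is the grip in N (left out, the last holds). Time passes only in rows, so rows that do not move let the fingers close. It gives the time, the measured TCP pose, the force, the opening and the grip force at its end, in the units of the state.
- bot.read_state(): the state, without advancing time (a new reading comes with each control period).
- viewer.camera(name): name is "scene" or "side" or "wrist"; returns the picture (480x640x3 uint8, red, green, blue); there is no depth.
- viewer.camera_params(name): a dict with "camera_matrix" (3x3 intrinsics, pixels), "view" (4x4, takes a point from world to camera coordinates). Camera axes: x right, y down, z forward; pixel columns grow to the right and rows downward; lengths in m; the calibration is good to about 2 mm. A picture is of the moment at which its call begins: read the wrist's pose just before it. camera_params takes no time and is no camera call; for the wrist camera it gives the pose at the moment of the call.
- bot.hand_in(): hands the job in; it is judged then, once.
The state is a dict: "time_s": time; "joint_positions": joint angles; "dq": joint speeds; "joint_efforts": joint torques, N m; "ee_pos": TCP position; "ee_rot": TCP orientation; "ft_force": force on the tool from outside, world axes, zero at the start; "torque": the same for the moment, N m; "grip_width": finger opening in m; "grip_force": force on a finger pad.
Only numpy, scipy, OpenCV 4.12 (cv2) and the standard library are available. Lean on these libraries where they do the work, as an engineer would, in place of code of your own. Each camera call takes 0.05 s, during which the arm holds its last target. There are 200 camera calls.

## Task

The stencil has finished exposing: press the two red release buttons on the blue exposure unit down together, one with each fingertip, and keep both fully down until the sprung lid has swung well up by itself, then let go and move clear. Do not touch the lid, do not press the green start button or turn the timer dial, and leave the things standing around where they are.

Things in the scene. Friction and masses are not known exactly. Their poses are not given: they have to be found in the camera images.
- unit: blue benchtop UV exposure unit, fixed, 280 long (its x) x 280 wide (its y) x 80 high without the lid; origin on the table, midway across its width, 155 behind its front face; x points from the control deck (robot's side) to the hinges, y to the robot's left. The black control deck, its front 110, is 80 above the table; the lid covers the rest. The red buttons are 118 in front of the origin, 31 either side
- release_left_cap: left red release button (unit's +y side): round cap 26 in diameter; origin at the middle of its top face, 100 above the table when up, z up. It presses straight down; the grey bezel round it, 38 across, stands 6 above the deck. The two red buttons are 62 apart centre to centre along the unit's y
- release_right_cap: right red release button (unit's -y side), the same as the left one; origin at the middle of its top face
- release_left (a joint): travel of the left red button in m: 0 up, 0.008 fully down; spring about 2 N at first touch, 6 N fully down, comes back up by itself. From about 0.0055 on, the steel catch it works is drawn off the lid; the lid is freed only while both buttons are down at the same time
- release_right (a joint): travel of the right red button in m, the same as the left one
- lid (a joint): opening angle of the lid in rad: 0 shut (held by the two catches), 1.0 fully open. Once both catches are drawn back, springs in its hinges lift it to the stop in one to two seconds and keep it there
- lid_edge (a point): middle of the upper front edge of the lid, a grey panel 170 long x 280 wide x 30 thick, hinged along the back of the unit; shut, its top is 111 above the table. The edge starts 73 behind the red buttons' centres and swings up and away from them
- start (a joint): travel of the green start button in m: 0 up, 0.004 fully down; to be left alone
- start_top (a point): middle of the top of the green start button, 18 in diameter, 8 above the deck, 69 to the right (unit's -y) of the right red button
- timer_mark (a point): outer end of the white pointer on the grey timer dial at the left end of the deck (dial 32 in diameter, top 19 above the deck), 14 from the dial's axis; to be left alone
- ink_jar: closed ink jar with a red label, 76 in diameter, 95 high; origin under its middle; stands beside or in front of the unit; bystander
- mug: white mug, 76 in diameter, 90 high, with a handle; origin under its middle; stands beside or in front of the unit; bystander
- weight: brass paper weight with a knob, 56 in diameter, 66 high; origin under its middle; stands beside or in front of the unit; bystander
- squeegee: squeegee lying flat, wooden grip and green blade, 220 x 77 x 30; origin under its middle; to the right of the unit; bystander
- spatula: ink spatula lying flat, 200 long; in front of the unit; bystander
- loupe: aluminium magnifying loupe, 32 in diameter, 32 high, standing on the left end of the control deck, at least 70 from the left red button's centre; origin under its middle; bystander

How it is judged:
By the outcome, as a careful person would: the job done as asked, in the order asked, and still so for the second after the job is handed in, with the robot touching nothing.
It also fails if it takes over 35 s, if anything falls off the work surface, if the arm or the gripper's body presses on something with over 40 N, if the wrist force passes 120 N, or if a joint passes its speed limit or range.

## Working session

There is one attempt and no reset: what is moved stays moved. The work goes in short steps, Python scripts to look and compute and a tool call to move; the robot and the scene stay as the last step left them, time stands still between calls to the robot, and variables do not carry over. Pictures are saved under pics/ and viewed, at most 10 in all, crops included, and the job is handed in when it is done.

Besides the shell and the picture viewer there is one more tool, called after "Emit:" as name(argument=value, ...) on one line, values as JSON. send_rows: Moves the arm, as the interface text tells. Its arguments: {"type":"object","properties":{"moves":{"type":"array"},"newtons":{"type":"number"}},"required":["moves"]}

```bash
mkdir -p pics && python3 - <<'E'
from cell import bot, viewer
import cv2, numpy as np
for n in ("scene","side"):
    im=viewer.camera(n); cv2.imwrite(f"pics/{n}0.png",im[:,:,::-1])
    p=viewer.camera_params(n); print(n,np.round(p["camera_matrix"],1).tolist(),np.round(p["view"],3).tolist())
s=bot.read_state(); print(s, bot.tcp_to_grasp)
E
```

```text
scene [[571.8, 0.0, 316.1], [0.0, 571.8, 245.2], [0.0, 0.0, 1.0]] [[-0.878, 0.479, -0.012, 0.477], [0.34, 0.606, -0.719, -0.169], [-0.337, -0.636, -0.695, 1.576], [0.0, 0.0, 0.0, 1.0]]
side [[614.7, 0.0, 314.5], [0.0, 614.7, 234.1], [0.0, 0.0, 1.0]] [[-0.999, -0.042, 0.019, 0.581], [-0.038, 0.515, -0.856, 0.081], [0.026, -0.856, -0.516, 1.279], [0.0, 0.0, 0.0, 1.0]]
{'time_s': 0.1, 'joint_positions': array([-7.84122911e+01,  2.81594293e+01,  8.93460593e+01, -8.15974752e-04,
        6.25498571e+01, -6.05095821e+00]), 'dq': array([ 0.0497318 , -0.06140683, -0.10425908, -0.01825769,  0.02887342,
        0.01370077]), 'joint_efforts': array([ 4.46562481e-03, -6.19446516e+01, -2.62025517e+01, -9.75282728e-05,
        2.86738861e-03,  1.49237167e-05]), 'ee_pos': array([ 0.18934844, -0.59538134,  0.19170336]), 'ee_rot': array([[ 9.52984409e-01,  3.03019263e-01, -2.06411471e-04],
       [ 3.03019320e-01, -9.52983946e-01,  9.43737395e-04],
       [ 8.92637912e-05, -9.61913688e-04, -9.99999533e-01]]), 'ft_force': array([-0.50669594, -0.661966  , -0.55711361]), 'torque': array([ 0.00282645, -0.03181059, -0.04509067]), 'grip_force': 0.0, 'grip_width': 0.08537819555585792} 0.0187
```

View pics/scene0.png

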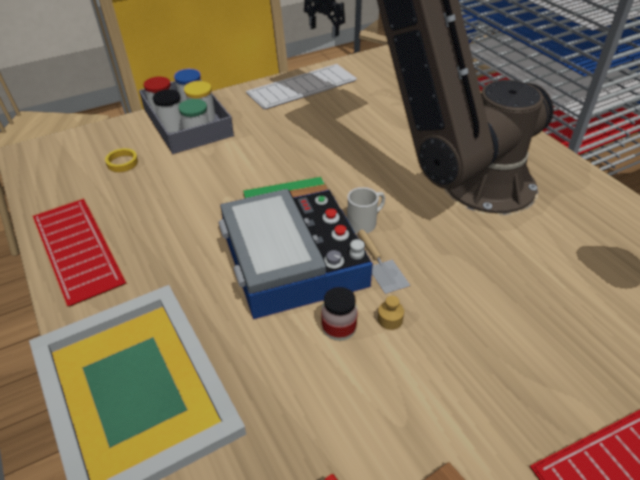

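View pics/side0.png

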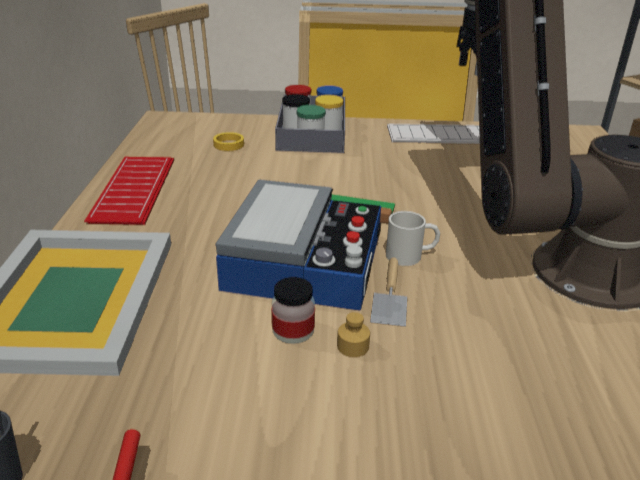

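The scene view shows the right red cap at about (331,215) and the left at (340,232). In the side view they are at (358,224) and (353,240). The loupe is beside the left one and the mug is in front of the right one. Next I'll segment the red caps and intersect their rays with z≈0.098.

```bash
cat > h.py <<'E'
from cell import bot, viewer
import cv2, numpy as np
def ray(p,u,v,z):
    K=np.array(p["camera_matrix"]);V=np.array(p["view"]);R=V[:3,:3];c=-R.T@V[:3,3]
    d=R.T@np.linalg.inv(K)@[u,v,1]; return c+d*(z-c[2])/d[2]
def reds(im,box):
    x0,y0,x1,y1=box
    h=cv2.cvtColor(im,cv2.COLOR_RGB2HSV)
    m=(((h[...,0]<8)|(h[...,0]>172))&(h[...,1]>150)&(h[...,2]>110)).astype(np.uint8)
    k=np.zeros_like(m);k[y0:y1,x0:x1]=m[y0:y1,x0:x1]
    n,l,st,c=cv2.connectedComponentsWithStats(k)
    return [(c[i],st[i]) for i in range(1,n) if st[i,4]>15]
E
python3 - <<'E'
from h import *
for n,b in (("scene",(322,205,352,245)),("side",(340,212,372,252))):
    im=cv2.imread(f"pics/{n}0.png")[:,:,::-1].copy();p=viewer.camera_params(n);P=[]
    for c,s in reds(im,b):
        q=ray(p,*c,.097);P.append(q);print(n,c.round(1),s,q.round(4))
    if len(P)==2:print(np.linalg.norm(P[0]-P[1]),np.degrees(np.arctan2(*(P[0]-P[1])[[1,0]])))
E
```

```text
scene [330.6 212.6] [326 209  11   9  74] [ 0.4962 -0.0116  0.097 ]
scene [339.9 229.2] [335 225  11  10  85] [0.5066 0.0495 0.097 ]
0.06192589455190444 -99.68100508867936
side [357.4 220.5] [352 216  12  10 101] [ 0.4963 -0.0121  0.097 ]
side [352.5 236.1] [347 231  12  11 109] [0.5068 0.05   0.097 ]
0.0630315590465149 -99.65721101518155
```

Both views agree: right cap (0.496,-0.012), left cap (0.507,0.050), spacing 62 mm, unit yaw about -9.7°. The midpoint to press is (0.5015,0.019). The fingertip centres must be 62 mm apart, so the opening should be about 47.5 mm. Moving over now.

Emit:
send_rows(moves=[[[3.0, -1.9, 0, 0, 0, 0, 0.12], [3.0, -1.9, 0, 0, 0, 0, 0.12], [3.0, -1.9, 0, 0, 0, 0, 0.12], [3.0, -1.9, 0, 0, 0, 0, 0.12], [3.0, -1.9, 0, 0, 0, 0, 0.12]]])

```text
time_s: 0.52
ee_pos: [0.3042, -0.4582, 0.192]
ee_rot: [[0.953, 0.303, -0.0], [0.303, -0.953, 0.0], [-0.0, -0.0, -1.0]]
ft_force: [0.8, 0.3, -0.3]
grip_width: 0.0479
grip_force: 0.0
```

Emit:
send_rows(moves=[[[3.0, -1.9, 0, 0, 0, 0, 0.12], [3.0, -1.9, 0, 0, 0, 0, 0.12], [3.0, -1.9, 0, 0, 0, 0, 0.12], [3.0, -1.9, 0, 0, 0, 0, 0.12], [3.0, -1.9, 0, 0, 0, 0, 0.12]]])

```text
time_s: 0.93
ee_pos: [0.4185, -0.3221, 0.1921]
ee_rot: [[0.953, 0.303, -0.0], [0.303, -0.953, 0.0], [-0.0, -0.0, -1.0]]
ft_force: [0.7, -1.5, 0.1]
grip_width: 0.048
grip_force: 0.0
```

Emit:
send_rows(moves=[[[1.8, -3.0, 0, 0, 0, 0, 0.12], [1.8, -3.0, 0, 0, 0, 0, 0.12], [1.8, -3.0, 0, 0, 0, 0, 0.12], [1.8, -3.0, 0, 0, 0, 0, 0.12], [1.8, -3.0, 0, 0, 0, 0, 0.12]]])

```text
time_s: 1.35
ee_pos: [0.458, -0.1517, 0.1921]
ee_rot: [[0.953, 0.303, -0.0], [0.303, -0.953, 0.0], [-0.0, -0.0, -1.0]]
ft_force: [0.7, -0.4, -0.6]
grip_width: 0.0478
grip_force: 0.0
```

Emit:
send_rows(moves=[[[1.8, -3.0, 0, 0, 0, 0, 0.12], [1.8, -3.0, 0, 0, 0, 0, 0.12], [1.8, -3.0, 0, 0, 0, 0, 0.12], [1.8, -3.0, 0, 0, 0, 0, 0.12], [1.8, -3.0, 0, 0, 0, 0, 0.12]]])

```text
time_s: 1.77
ee_pos: [0.4983, 0.0185, 0.1921]
ee_rot: [[0.953, 0.303, -0.0], [0.303, -0.953, -0.0], [-0.0, 0.0, -1.0]]
ft_force: [0.9, -1.0, -0.8]
grip_width: 0.0477
grip_force: 0.0
```

Emit:
send_rows(moves=[[[0, 0, 0, 0, 0, 0.095, 0.12], [0, 0, 0, 0, 0, 0.095, 0.12], [0, 0, 0, 0, 0, 0.095, 0.12], [0, 0, 0, 0, 0, 0.095, 0.12], [0, 0, 0, 0, 0, 0.095, 0.12]]])

```text
time_s: 2.18
ee_pos: [0.4982, 0.017, 0.1919]
ee_rot: [[0.985, -0.171, -0.001], [-0.171, -0.985, -0.0], [-0.001, 0.0, -1.0]]
ft_force: [-0.7, 0.1, 0.1]
grip_width: 0.0476
grip_force: 0.0
```

```bash
cat >> h.py <<'E'
def todo():
    s=bot.read_state();R=s["ee_rot"];t=np.array([.5015,.019,0])
    d=t-s["ee_pos"];d[2]=0
    yaw=np.degrees(np.arctan2(R[1,0],R[0,0]))
    print("t",s["time_s"],"pos",s["ee_pos"].round(4),"yaw",yaw.round(2),"zax",R[:,2].round(4),"w",round(s["grip_width"],4),"F",s["ft_force"].round(2),"T",s["torque"].round(2))
    print("tool shift cm",(R.T@d*100).round(2),"rz",np.radians(yaw+9.66).round(4))
E
python3 - <<'E'
from h import *
im=viewer.camera("wrist");cv2.imwrite("pics/w1.png",im[:,:,::-1]);todo()
E
```

```text
t 2.2333 pos [0.4982 0.0169 0.192 ] yaw -10.22 zax [-5.e-04 -0.e+00 -1.e+00] w 0.048 F [-0.83  1.11 -0.56] T [ 0.04  0.03 -0.02]
tool shift cm [ 0.29 -0.27 -0.  ] rz -0.0098
```

View pics/w1.png

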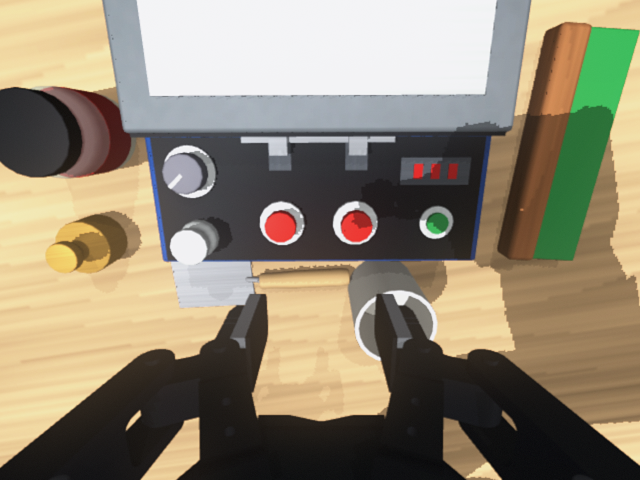

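The wrist view shows the left red cap at (281,226), the right at (356,226), the loupe at (190,243) and the mug rim below at (396,325), in front of the unit. The camera sits on the lid side, so I need its clearance. I'll refine the button positions with this view too.

```bash
python3 - <<'E'
from h import *
im=cv2.imread("pics/w1.png")[:,:,::-1].copy();p=viewer.camera_params("wrist");V=np.array(p["view"])
print("cam",(-V[:3,:3].T@V[:3,3]).round(3)); P=[]
for c,s in reds(im,(255,195,385,250)):
    q=ray(p,*c,.099);P.append(q);print(c.round(1),s,q.round(4))
print((P[0]+P[1])/2,np.linalg.norm(P[0]-P[1]),np.degrees(np.arctan2(*(P[0]-P[1])[[1,0]])))
E
```

```text
cam [0.573 0.003 0.373]
[280.2 226.6] [265 212  31  30 713] [0.5077 0.0484 0.099 ]
[356.1 226.3] [341 212  31  30 717] [ 0.4972 -0.0119  0.099 ]
[0.50246763 0.01826777 0.099     ] 0.06116094043431192 80.07052174201745
```

The camera is 75 mm toward the lid but 18 cm above the tips. Shut, the lid edge lies under it at z 0.11 and then swings away, so there is about 10 cm of clearance. All three views agree on the midpoint within about 1 mm. I'll centre and descend.

Emit:
send_rows(moves=[[[0.32, -0.24, 1.5, 0, 0, -0.009, 0.12], [0, 0, 1.5, 0, 0, 0, 0.12], [0, 0, 1.5, 0, 0, 0, 0.12], [0, 0, 1.5, 0, 0, 0, 0.12], [0, 0, 1.0, 0, 0, 0, 0.12]]])

```text
time_s: 2.65
ee_pos: [0.5014, 0.0186, 0.1208]
ee_rot: [[0.988, -0.156, -0.001], [-0.156, -0.988, 0.0], [-0.001, 0.0, -1.0]]
ft_force: [0.0, 0.5, -0.7]
grip_width: 0.0476
grip_force: 0.0
```

Emit:
send_rows(moves=[[[0, 0, 0.3, 0, 0, 0, 0.12], [0, 0, 0.3, 0, 0, 0, 0.12], [0, 0, 0, 0, 0, 0, 0.12]]])

```text
time_s: 2.9
ee_pos: [0.502, 0.0185, 0.1161]
ee_rot: [[0.988, -0.157, -0.0], [-0.157, -0.988, -0.0], [-0.0, 0.0, -1.0]]
ft_force: [-0.4, 0.2, 0.3]
grip_width: 0.0479
grip_force: 0.0
```

```bash
python3 - <<'E'
from h import *
todo()
im=viewer.camera("wrist");cv2.imwrite("pics/w2.png",im[:,:,::-1])
p=viewer.camera_params("side");im=viewer.camera("side")[170:290,280:440];cv2.imwrite("pics/s2.png",cv2.resize(im,None,fx=4,fy=4)[:,:,::-1])
E
```

```text
t 2.9 pos [0.502  0.0185 0.1161] yaw -9.04 zax [-2.e-04 -1.e-04 -1.e+00] w 0.0479 F [-0.41  0.18  0.25] T [-0.03  0.04 -0.02]
tool shift cm [-0.05 -0.04  0.  ] rz 0.0109
```

View pics/w2.png

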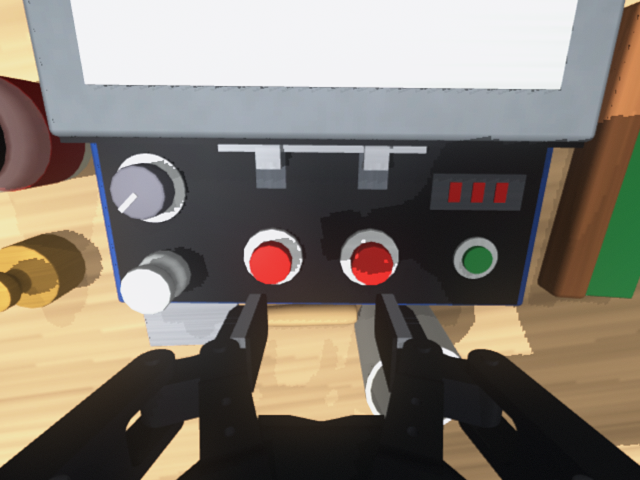

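View pics/s2.png

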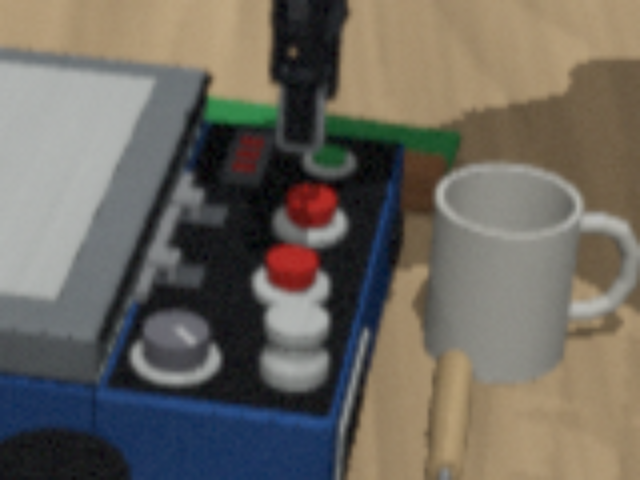

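The wrist view shows the caps at (270,262) and (370,258), and the fingertips at about (255,300) and (388,300). The side crop shows a finger up by the start button, which doesn't match a TCP just above the caps. I'll project the expected tip points to check.

```bash
cat >> h.py <<'E'
def proj(n,X):
    p=viewer.camera_params(n);V=np.array(p["view"]);c=V[:3,:3]@X+V[:3,3];u=np.array(p["camera_matrix"])@c;return u[:2]/u[2]
E
python3 - <<'E'
from h import *
s=bot.read_state();R=s["ee_rot"];T=s["ee_pos"]
for n in("wrist","side","scene"):
    for dz in (0,-.005,-.02): 
        print(n,dz,[ (proj(n,T+R@np.array([0,y,dz]))).round(0).tolist() for y in (-.024,-.031,.024,.031)])
    print("caps",[proj(n,np.array(c)).round(0).tolist() for c in([.5072,.0492,.1],[.4966,-.0119,.1])])
im=viewer.camera("wrist");p=viewer.camera_params("wrist")
for c,st in reds(im,(235,225,410,300)): print(c.round(1),st,ray(p,*c,.099).round(4))
print(p["view"].round(3),p["camera_matrix"].round(1))
E
```

```text
wrist 0 [[277.0, 276.0], [265.0, 276.0], [364.0, 276.0], [376.0, 276.0]]
wrist -0.005 [[276.0, 280.0], [263.0, 280.0], [365.0, 280.0], [378.0, 280.0]]
wrist -0.02 [[273.0, 292.0], [259.0, 292.0], [368.0, 292.0], [382.0, 292.0]]
caps [[269.0, 265.0], [372.0, 267.0]]
side 0 [[353.0, 225.0], [353.0, 227.0], [357.0, 214.0], [357.0, 212.0]]
side -0.005 [[354.0, 223.0], [353.0, 225.0], [357.0, 211.0], [358.0, 210.0]]
side -0.02 [[354.0, 216.0], [353.0, 218.0], [357.0, 205.0], [358.0, 203.0]]
caps [[352.0, 235.0], [357.0, 219.0]]
scene 0 [[339.0, 221.0], [340.0, 223.0], [331.0, 208.0], [330.0, 206.0]]
scene -0.005 [[339.0, 219.0], [340.0, 221.0], [331.0, 206.0], [330.0, 205.0]]
scene -0.02 [[339.0, 214.0], [340.0, 216.0], [331.0, 201.0], [330.0, 200.0]]
caps [[340.0, 228.0], [330.0, 212.0]]
[269.9 264.1] [ 250  245   41   39 1258] [0.5073 0.0488 0.099 ]
[371.9 265.3] [ 352  246   41   39 1233] [ 0.497 -0.012  0.099]
[[-0.156 -0.988 -0.001  0.097]
 [-0.943  0.148  0.297  0.455]
 [-0.293  0.047 -0.955  0.453]
 [ 0.     0.     0.     1.   ]] [[351.4   0.  320.8]
 [  0.  351.4 242.2]
 [  0.    0.    1. ]]
```

The lateral alignment checks out: the caps reproject at (269,265) and (372,267). The tips just look farther back along the tool axis than the TCP, because of the half-open swing. I'll descend slowly on force.

Emit:
send_rows(moves=[[[0, 0, 0.4, 0, 0, 0.011, 0.12], [0, 0, 0.4, 0, 0, 0, 0.12], [0, 0, 0.3, 0, 0, 0, 0.12], [0, 0, 0.3, 0, 0, 0, 0.12], [0, 0, 0, 0, 0, 0, 0.12]]])

```text
time_s: 3.47
ee_pos: [0.5016, 0.0186, 0.1015]
ee_rot: [[0.986, -0.168, -0.001], [-0.168, -0.986, 0.0], [-0.001, 0.0, -1.0]]
ft_force: [-0.3, -0.0, -0.4]
grip_width: 0.0478
grip_force: 0.0
```

```bash
python3 - <<'E'
from h import *
todo()
im=viewer.camera("wrist")[200:340,200:440];sd=viewer.camera("side")[160:265,290:470]
a=cv2.resize(im,(720,420));b=cv2.resize(sd,(300,175))
cv2.imwrite("pics/c3.png",np.vstack([a,np.pad(b,((0,0),(0,420),(0,0)))])[:,:,::-1])
E
```

```text
t 3.4667 pos [0.5016 0.0186 0.1015] yaw -9.69 zax [-0.001  0.    -1.   ] w 0.0478 F [-0.26 -0.04 -0.45] T [ 0.02 -0.    0.01]
tool shift cm [-0.02 -0.04  0.  ] rz -0.0006
```

View pics/c3.png

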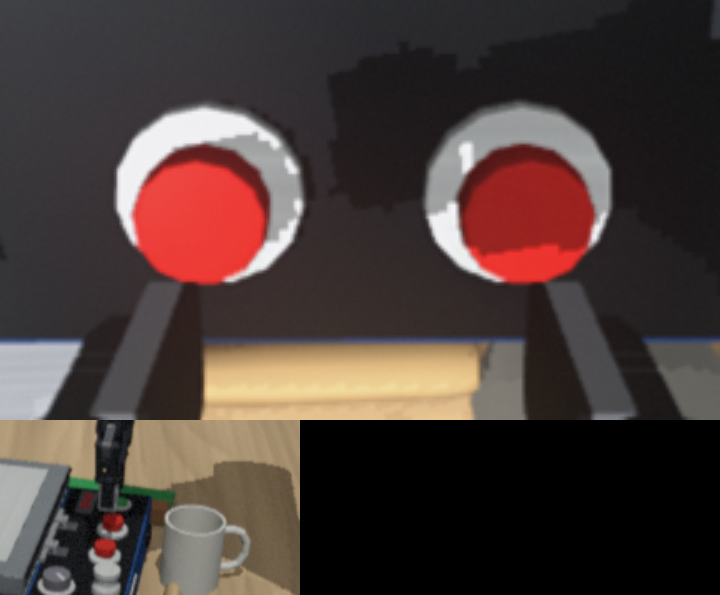

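No contact yet. The tips are centred over the caps but, judging by both views, still about 3–4 cm above them. Continuing down on force; the body still clears the lid, mug and loupe.

Emit:
send_rows(moves=[[[0, 0, 0.3, 0, 0, 0, 0.12], [0, 0, 0.3, 0, 0, 0, 0.12], [0, 0, 0.3, 0, 0, 0, 0.12], [0, 0, 0, 0, 0, 0, 0.12]]])

```text
time_s: 3.9
ee_pos: [0.5016, 0.0186, 0.0926]
ee_rot: [[0.986, -0.168, -0.001], [-0.168, -0.986, -0.0], [-0.001, 0.0, -1.0]]
ft_force: [0.1, -0.3, 0.1]
grip_width: 0.0481
grip_force: 0.0
```

```bash
python3 - <<'E'
from h import *
todo()
im=viewer.camera("wrist");sd=viewer.camera("side")[160:265,290:470]
a=cv2.resize(im[200:340,200:440],(720,420));b=cv2.resize(sd,(300,175))
cv2.imwrite("pics/c4.png",np.vstack([a,np.pad(b,((0,0),(0,420),(0,0)))])[:,:,::-1])
E
```

```text
t 3.9 pos [0.5016 0.0186 0.0926] yaw -9.69 zax [-9.e-04 -0.e+00 -1.e+00] w 0.0481 F [ 0.12 -0.3   0.14] T [0.   0.02 0.02]
tool shift cm [-0.02 -0.04  0.  ] rz -0.0006
```

View pics/c4.png

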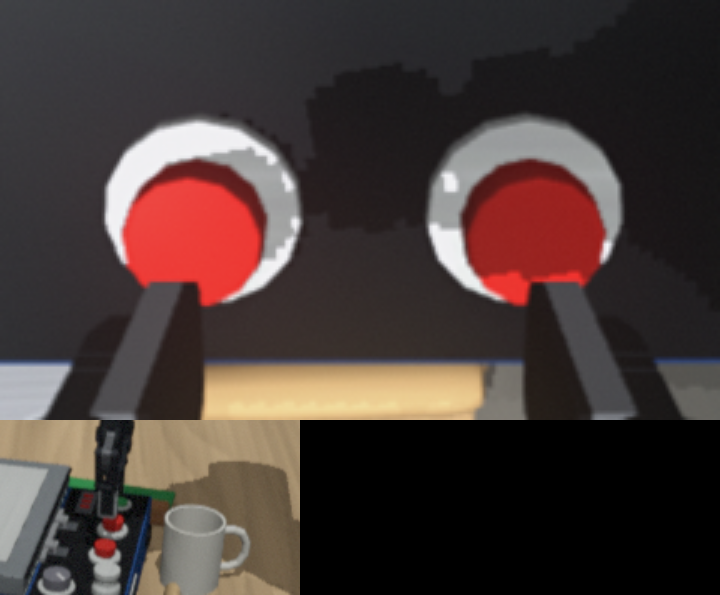

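Still no contact (F≈0). The tips are closing on the caps: cap centres at crop rows ~235, tip ends at row 282. Continuing.

Emit:
send_rows(moves=[[[0, 0, 0.3, 0, 0, 0, 0.12], [0, 0, 0.3, 0, 0, 0, 0.12], [0, 0, 0.2, 0, 0, 0, 0.12], [0, 0, 0.2, 0, 0, 0, 0.12], [0, 0, 0, 0, 0, 0, 0.12]]])

```text
time_s: 4.42
ee_pos: [0.5017, 0.0186, 0.0827]
ee_rot: [[0.986, -0.168, -0.001], [-0.168, -0.986, -0.0], [-0.001, 0.0, -1.0]]
ft_force: [0.2, 0.7, 0.2]
grip_width: 0.0477
grip_force: 0.0
```

```bash
python3 - <<'E'
from h import *
todo()
im=viewer.camera("wrist");sc=viewer.camera("scene")[160:265,270:410];sd=viewer.camera("side")[160:265,290:430]
a=cv2.resize(im[200:340,200:440],(600,350));b=np.hstack([cv2.resize(x,(300,225)) for x in(sc,sd)])
cv2.imwrite("pics/c5.png",np.vstack([a,b])[:,:,::-1])
E
```

```text
t 4.4167 pos [0.5017 0.0186 0.0827] yaw -9.7 zax [-6.e-04 -0.e+00 -1.e+00] w 0.0477 F [0.19 0.71 0.21] T [-0.02  0.04 -0.01]
tool shift cm [-0.03 -0.04  0.  ] rz -0.0006
```

View pics/c5.png

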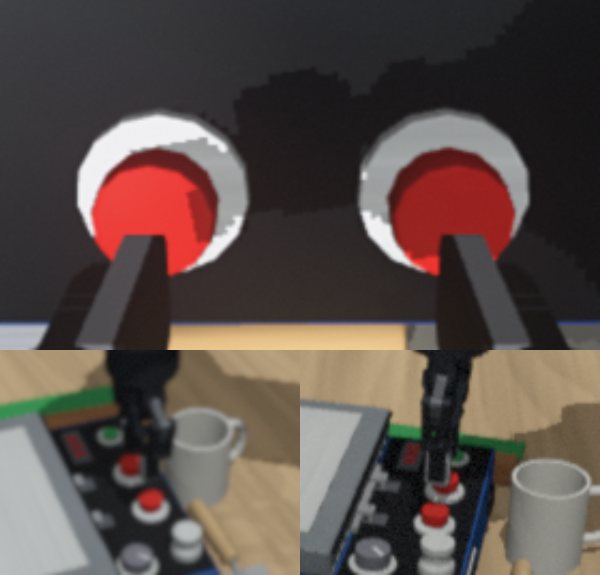

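Tips are now visibly over the caps (crop tip ends at (140,240) and (465,240)), but still above them by roughly 1–2 cm in the scene view. Continuing with force checks.

Emit:
send_rows(moves=[[[0, 0, 0.3, 0, 0, 0, 0.12], [0, 0, 0.3, 0, 0, 0, 0.12], [0, 0, 0.2, 0, 0, 0, 0.12], [0, 0, 0, 0, 0, 0, 0.12]]])

```text
time_s: 4.9
ee_pos: [0.5017, 0.0186, 0.0746]
ee_rot: [[0.986, -0.168, -0.001], [-0.168, -0.986, -0.0], [-0.001, 0.0, -1.0]]
ft_force: [-0.8, 0.3, 0.1]
grip_width: 0.0479
grip_force: 0.0
```

Emit:
send_rows(moves=[[[0, 0, 0.2, 0, 0, 0, 0.12], [0, 0, 0.2, 0, 0, 0, 0.12], [0, 0, 0, 0, 0, 0, 0.12]]])

```text
time_s: 5.15
ee_pos: [0.5018, 0.0186, 0.0708]
ee_rot: [[0.986, -0.168, -0.0], [-0.168, -0.986, -0.0], [-0.0, 0.0, -1.0]]
ft_force: [1.2, 0.2, -0.0]
grip_width: 0.0476
grip_force: 0.0
```

```bash
python3 - <<'E'
from h import *
todo()
im=viewer.camera("wrist");sc=viewer.camera("scene")[160:265,270:410];sd=viewer.camera("side")[160:265,290:430]
a=cv2.resize(im[200:340,200:440],(600,350));b=np.hstack([cv2.resize(x,(300,225)) for x in(sc,sd)])
cv2.imwrite("pics/c6.png",np.vstack([a,b])[:,:,::-1])
E
```

```text
t 5.15 pos [0.5018 0.0186 0.0708] yaw -9.7 zax [-4.e-04 -0.e+00 -1.e+00] w 0.0476 F [ 1.21  0.16 -0.01] T [-0.04 -0.09  0.03]
tool shift cm [-0.04 -0.04  0.  ] rz -0.0006
```

View pics/c6.png

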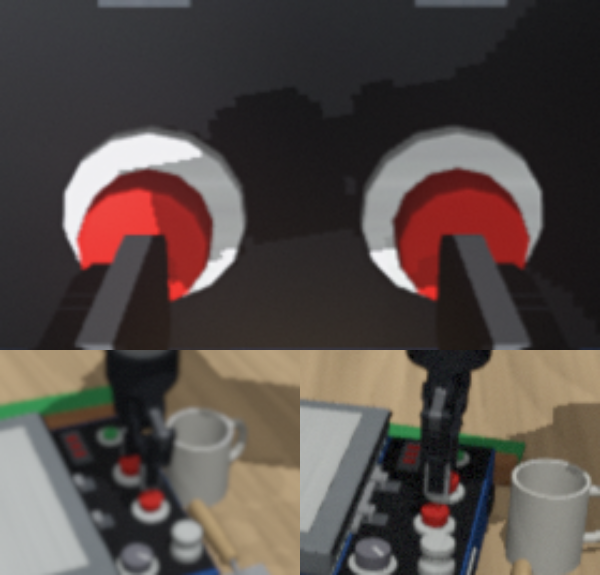

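The tips are a few mm above the caps and well centred: left tip at crop columns 118–168 over a cap spanning 78–212, right tip 440–490 over 393–528. Probing down.

Emit:
send_rows(moves=[[[0, 0, 0.2, 0, 0, 0, 0.12], [0, 0, 0.2, 0, 0, 0, 0.12], [0, 0, 0, 0, 0, 0, 0.12]]])

```text
time_s: 5.55
ee_pos: [0.5017, 0.0186, 0.0668]
ee_rot: [[0.986, -0.168, -0.0], [-0.168, -0.986, -0.0], [-0.0, 0.0, -1.0]]
ft_force: [-0.2, 0.6, 0.5]
grip_width: 0.0477
grip_force: 0.0
```

Emit:
send_rows(moves=[[[0, 0, 0.2, 0, 0, 0, 0.12], [0, 0, 0, 0, 0, 0, 0.12]]])

```text
time_s: 5.72
ee_pos: [0.5018, 0.0186, 0.0649]
ee_rot: [[0.986, -0.168, -0.0], [-0.168, -0.986, -0.0], [-0.0, 0.0, -1.0]]
ft_force: [0.0, 0.5, 0.0]
grip_width: 0.0478
grip_force: 0.0
```

Emit:
send_rows(moves=[[[0, 0, 0.2, 0, 0, 0, 0.12], [0, 0, 0, 0, 0, 0, 0.12]]])

```text
time_s: 5.88
ee_pos: [0.5018, 0.0186, 0.0629]
ee_rot: [[0.986, -0.168, -0.0], [-0.168, -0.986, -0.0], [-0.0, 0.0, -1.0]]
ft_force: [-0.3, -0.1, -0.5]
grip_width: 0.0478
grip_force: 0.0
```

Emit:
send_rows(moves=[[[0, 0, 0.2, 0, 0, 0, 0.12], [0, 0, 0, 0, 0, 0, 0.12]]])

```text
time_s: 6.05
ee_pos: [0.5018, 0.0186, 0.0609]
ee_rot: [[0.986, -0.168, -0.0], [-0.168, -0.986, -0.0], [-0.0, 0.0, -1.0]]
ft_force: [-0.9, 0.2, -0.5]
grip_width: 0.048
grip_force: 0.0
```

Emit:
send_rows(moves=[[[0, 0, 0.2, 0, 0, 0, 0.12], [0, 0, 0, 0, 0, 0, 0.12]]])

```text
time_s: 6.22
ee_pos: [0.5018, 0.0186, 0.0589]
ee_rot: [[0.986, -0.168, -0.0], [-0.168, -0.986, -0.0], [-0.0, 0.0, -1.0]]
ft_force: [-0.2, 1.0, 0.3]
grip_width: 0.0476
grip_force: 0.0
```

```bash
python3 - <<'E'
from h import *
todo()
im=viewer.camera("wrist");sc=viewer.camera("scene")[160:265,270:410];sd=viewer.camera("side")[160:265,290:430]
a=cv2.resize(im,(480,360));c=np.hstack([a,np.zeros((360,320,3),np.uint8)])
c[:240,480:800]=cv2.resize(sc,(320,240));b=np.hstack([cv2.resize(sd,(320,240)),cv2.resize(im[240:340,200:440],(480,240))])
cv2.imwrite("pics/c7.png",np.vstack([c,b])[:,:,::-1])
E
```

```text
t 6.2167 pos [0.5018 0.0186 0.0589] yaw -9.69 zax [-3.e-04 -1.e-04 -1.e+00] w 0.0476 F [-0.21  0.99  0.32] T [ 0.01  0.03 -0.02]
tool shift cm [-0.04 -0.04  0.  ] rz -0.0006
```

View pics/c7.png

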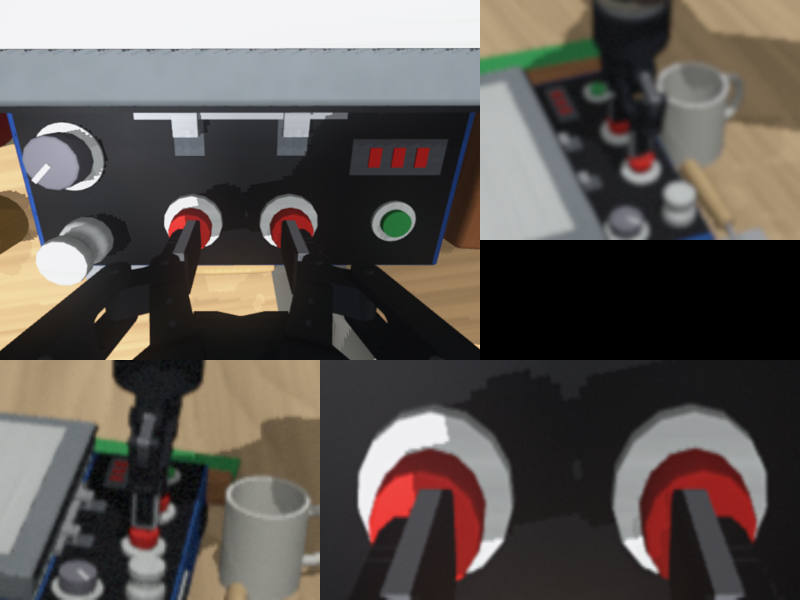

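The tips sit right over both caps and almost touch in the side and scene views. The loupe is about 2 cm clear of the linkage. Continuing in 2 mm steps.

Emit:
send_rows(moves=[[[0, 0, 0.2, 0, 0, 0, 0.12], [0, 0, 0, 0, 0, 0, 0.12]]])

```text
time_s: 6.53
ee_pos: [0.5021, 0.0186, 0.0572]
ee_rot: [[0.986, -0.168, 0.0], [-0.168, -0.986, -0.0], [0.001, 0.0, -1.0]]
ft_force: [-0.9, -0.4, 3.4]
grip_width: 0.0477
grip_force: 2.0
```

Emit:
send_rows(moves=[[[0, 0, 0.2, 0, 0, 0, 0.12], [0, 0, 0, 0, 0, 0, 0.12]]])

```text
time_s: 6.7
ee_pos: [0.5021, 0.0185, 0.0553]
ee_rot: [[0.986, -0.168, 0.001], [-0.168, -0.986, -0.0], [0.001, 0.0, -1.0]]
ft_force: [-0.8, 1.0, 6.2]
grip_width: 0.0479
grip_force: 3.1
```

Contact is at TCP z≈0.0575, so fully down should be at z≈0.0495 and about 12 N total. Pressing.

Emit:
send_rows(moves=[[[0, 0, 0.2, 0, 0, 0, 0.12], [0, 0, 0.2, 0, 0, 0, 0.12], [0, 0, 0.15, 0, 0, 0, 0.12], [0, 0, 0, 0, 0, 0, 0.12]]])

```text
time_s: 7.03
ee_pos: [0.5022, 0.0186, 0.0503]
ee_rot: [[0.986, -0.168, 0.001], [-0.168, -0.986, -0.0], [0.001, 0.0, -1.0]]
ft_force: [-2.4, 0.1, 11.5]
grip_width: 0.048
grip_force: 5.7
```

Emit:
send_rows(moves=[[[0, 0, 0.1, 0, 0, 0, 0.12], [0, 0, 0, 0, 0, 0, 0.12]]])

```text
time_s: 7.2
ee_pos: [0.5022, 0.0186, 0.0501]
ee_rot: [[0.986, -0.168, 0.001], [-0.168, -0.986, -0.0], [0.001, 0.0, -1.0]]
ft_force: [-4.6, -0.3, 22.1]
grip_width: 0.0482
grip_force: 11.4
```

Both bottomed out (22 N total, no further travel). Holding while the lid rises.

Emit:
send_rows(moves=[[[0, 0, 0, 0, 0, 0, 0.12], [0, 0, 0, 0, 0, 0, 0.12], [0, 0, 0, 0, 0, 0, 0.12], [0, 0, 0, 0, 0, 0, 0.12], [0, 0, 0, 0, 0, 0, 0.12]]])

```text
time_s: 7.62
ee_pos: [0.5022, 0.0185, 0.0501]
ee_rot: [[0.986, -0.168, 0.002], [-0.168, -0.986, -0.0], [0.002, 0.0, -1.0]]
ft_force: [-5.2, 0.4, 23.3]
grip_width: 0.0478
grip_force: 11.7
```

Emit:
send_rows(moves=[[[0, 0, 0, 0, 0, 0, 0.12], [0, 0, 0, 0, 0, 0, 0.12], [0, 0, 0, 0, 0, 0, 0.12], [0, 0, 0, 0, 0, 0, 0.12], [0, 0, 0, 0, 0, 0, 0.12]]])

```text
time_s: 8.03
ee_pos: [0.5022, 0.0186, 0.0501]
ee_rot: [[0.986, -0.168, 0.002], [-0.168, -0.986, -0.0], [0.002, 0.0, -1.0]]
ft_force: [-5.3, -0.0, 23.0]
grip_width: 0.0482
grip_force: 11.7
```

Emit:
send_rows(moves=[[[0, 0, 0, 0, 0, 0, 0.12], [0, 0, 0, 0, 0, 0, 0.12], [0, 0, 0, 0, 0, 0, 0.12], [0, 0, 0, 0, 0, 0, 0.12], [0, 0, 0, 0, 0, 0, 0.12]]])

```text
time_s: 8.45
ee_pos: [0.5022, 0.0186, 0.0501]
ee_rot: [[0.986, -0.168, 0.002], [-0.168, -0.986, -0.0], [0.002, -0.0, -1.0]]
ft_force: [-5.1, 0.6, 23.1]
grip_width: 0.0479
grip_force: 11.7
```

Emit:
send_rows(moves=[[[0, 0, 0, 0, 0, 0, 0.12], [0, 0, 0, 0, 0, 0, 0.12], [0, 0, 0, 0, 0, 0, 0.12], [0, 0, 0, 0, 0, 0, 0.12], [0, 0, 0, 0, 0, 0, 0.12]]])

```text
time_s: 8.87
ee_pos: [0.5022, 0.0186, 0.0502]
ee_rot: [[0.986, -0.168, 0.002], [-0.168, -0.986, -0.0], [0.002, 0.0, -1.0]]
ft_force: [-5.8, 0.0, 23.4]
grip_width: 0.0475
grip_force: 11.7
```

Emit:
send_rows(moves=[[[0, 0, 0, 0, 0, 0, 0.12], [0, 0, 0, 0, 0, 0, 0.12], [0, 0, 0, 0, 0, 0, 0.12], [0, 0, 0, 0, 0, 0, 0.12], [0, 0, 0, 0, 0, 0, 0.12]]])

```text
time_s: 9.28
ee_pos: [0.5022, 0.0186, 0.0501]
ee_rot: [[0.986, -0.168, 0.002], [-0.168, -0.986, -0.0], [0.002, 0.0, -1.0]]
ft_force: [-6.1, 0.2, 23.4]
grip_width: 0.0481
grip_force: 11.7
```

```bash
python3 - <<'E'
from h import *
todo()
# lid open? compare unoccluded region of lid with the first pictures; two shots for standstill
for n,b in (("scene",(170,310,200,330)),("side",(150,300,200,330))):
    o=cv2.imread(f"pics/{n}0.png")[:,:,::-1].astype(int);im=viewer.camera(n);im2=viewer.camera(n)
    y0,y1,x0,x1=b
    print(n,"vs start",np.abs(im-o)[y0:y1,x0:x1].mean().round(1),"still?",np.abs(im.astype(int)-im2)[y0:y1,x0:x1].mean().round(2))
    cv2.imwrite(f"pics/{n}_open.png",im[:,:,::-1])
    g=cv2.cvtColor(im,cv2.COLOR_RGB2GRAY)[80:320:12,180:340:5]
    print("\n".join("".join(" .:-=+*#%@"[v*10//256] for v in r) for r in g))
E
```

```text
t 9.2833 pos [0.5022 0.0186 0.0501] yaw -9.69 zax [ 1.6e-03 -3.0e-04 -1.0e+00] w 0.0481 F [-6.07  0.17 23.44] T [0.07 0.93 0.03]
tool shift cm [-0.08 -0.03 -0.  ] rz -0.0005
scene vs start 29.2 still? 0.69<stdin>:10: RuntimeWarning: overflow encountered in scalar multiply
Traceback (most recent call last):
OverflowError: Python integer 256 out of bounds for uint8
```

I've used all 10 viewings, so I'll check numerically by fitting the white lid panel's outline against the projected lid at various angles.

```bash
cat > lid.py <<'E'
from h import *
a=np.radians(-9.75);Ux=np.array([np.cos(a),np.sin(a),0]);Uy=np.array([-np.sin(a),np.cos(a),0]);Z=np.array([0,0,1.])
O=np.array([.502,.0187,0])+.118*Ux
def pred(n,phi):  # upper lid surface centroid + corners
    q=[]
    for x in(-.17,0):
        for y in(-.14,.14):
            X=x*np.cos(phi)+.03*np.sin(phi);z=-x*np.sin(phi)+.03*np.cos(phi)
            q.append(proj(n,O+.125*Ux+X*Ux+y*Uy+(z+.081)*Z))
    return np.array(q)[[0,1,3,2]]
def white(im):
    h=cv2.cvtColor(im,cv2.COLOR_RGB2HSV);m=((h[...,1]<30)&(h[...,2]>150)).astype(np.uint8)
    k=np.zeros_like(m);k[90:300,195:370]=m[90:300,195:370]
    n,l,st,c=cv2.connectedComponentsWithStats(k);i=1+st[1:,4].argmax();return st[i],c[i].round(1)
def report():
    for n in("scene","side"):
        for tag,im in(("before",cv2.imread(f"pics/{n}0.png")[:,:,::-1].copy()),("now",viewer.camera(n))):
            print(n,tag,*white(im))
        for phi in(0,.5,.8,1.):
            p=pred(n,phi);print("  phi",phi,"centre",p.mean(0).round(0),"box",p.min(0).round(0),p.max(0).round(0))
E
python3 -c "
from lid import *
report();print(bot.read_state()['ft_force'])"
```

```text
scene before [ 232  196   79   78 3814] [270.  234.4]
scene now [ 254  213   61   76 1843] [286.9 259.3]
  phi 0 centre [270. 235.] box [219. 187.] [325. 285.]
  phi 0.5 centre [258. 225.] box [213. 164.] [309. 288.]
  phi 0.8 centre [248. 222.] box [210. 155.] [290. 291.]
  phi 1.0 centre [240. 221.] box [209. 152.] [274. 293.]
side before [ 233  184   86   61 3348] [276.7 214.1]
side now [ 239  208   85   56 2196] [282.7 236.1]
  phi 0 centre [277. 216.] box [214. 178.] [332. 255.]
  phi 0.5 centre [265. 197.] box [207. 153.] [317. 243.]
  phi 0.8 centre [254. 189.] box [204. 135.] [300. 245.]
  phi 1.0 centre [245. 185.] box [202. 127.] [286. 247.]
[-5.89472493  1.29862981 22.9910663 ]
```

The model fits the shut lid. The white area now seen lies lower, i.e. the exposed glass under a raised lid. I'll confirm the angle from where the picture changed outside the old lid outline.

```bash
python3 - <<'E'
from lid import *
for n in("scene","side"):
    o=cv2.imread(f"pics/{n}0.png")[:,:,::-1].astype(int);im=viewer.camera(n).astype(int)
    d=(np.abs(im-o).max(2)>30)
    m0=np.zeros(d.shape,np.uint8);cv2.fillConvexPoly(m0,pred(n,0).astype(int),1)
    for phi in(.5,.7,.9,1.,1.1):
        m=np.zeros_like(m0);cv2.fillConvexPoly(m,pred(n,phi).astype(int),1)
        s=(m>0)&(m0==0);g=im[s];sat=(g.max(1)-g.min(1))
        print(n,phi,"newly covered px",s.sum(),"changed",d[s].mean().round(2),"greyish",(sat<25).mean().round(2))
    ys,xs=np.nonzero(d[:, :285]);print("top changed row",np.percentile(ys[ys>90],1), "pred top", pred(n,1)[:,1].min())
E
```

```text
scene 0.5 newly covered px 1474 changed 0.63 greyish 0.79
scene 0.7 newly covered px 1832 changed 0.74 greyish 0.87
scene 0.9 newly covered px 2112 changed 0.84 greyish 0.95
scene 1.0 newly covered px 2092 changed 0.79 greyish 0.86
scene 1.1 newly covered px 2078 changed 0.67 greyish 0.72
top changed row 160.0 pred top 151.5897200357715
side 0.5 newly covered px 1151 changed 0.4 greyish 0.4
side 0.7 newly covered px 1134 changed 0.61 greyish 0.65
side 0.9 newly covered px 745 changed 0.93 greyish 0.95
side 1.0 newly covered px 159 changed 0.42 greyish 0.72
side 1.1 newly covered px 867 changed 0.06 greyish 0.07
top changed row 145.0 pred top 126.72381394463453
```

The lid is open to about 0.9–1.0 rad. Letting go: straight up, then slightly back from the lid.

Emit:
send_rows(moves=[[[0, 0, -0.5, 0, 0, 0, 0.12], [0, 0, -1.0, 0, 0, 0, 0.12], [0, 0, -2.0, 0, 0, 0, 0.12], [0, 0, -2.5, 0, 0, 0, 0.12], [-0.5, 0, -2.5, 0, 0, 0, 0.12]]])

```text
time_s: 10.0
ee_pos: [0.4971, 0.0193, 0.1345]
ee_rot: [[0.986, -0.169, -0.001], [-0.169, -0.986, -0.0], [-0.001, 0.0, -1.0]]
ft_force: [0.0, 0.5, 0.7]
grip_width: 0.0477
grip_force: 0.0
```

Emit:
send_rows(moves=[[[-0.7, 0, -2.5, 0, 0, 0, 0.12], [-0.7, 0, -2.5, 0, 0, 0, 0.12], [-0.7, 0, -1.5, 0, 0, 0, 0.12], [0, 0, 0, 0, 0, 0, 0.12], [0, 0, 0, 0, 0, 0, 0.12]]])

```text
time_s: 10.42
ee_pos: [0.4763, 0.023, 0.1992]
ee_rot: [[0.986, -0.168, 0.002], [-0.168, -0.986, -0.0], [0.002, -0.0, -1.0]]
ft_force: [0.0, 0.0, 0.1]
grip_width: 0.0476
grip_force: 0.0
```

```bash
python3 - <<'E'
from lid import *
todo()
for n in("scene","side"):
    o=cv2.imread(f"pics/{n}0.png")[:,:,::-1].astype(int);im=viewer.camera(n)
    m0=np.zeros(o.shape[:2],np.uint8);cv2.fillConvexPoly(m0,pred(n,0).astype(int),1)
    m=np.zeros_like(m0);cv2.fillConvexPoly(m,pred(n,.9).astype(int),1);s=(m>0)&(m0==0)
    print(n,"lid still up",(np.abs(im-o).max(2)>30)[s].mean().round(2))
    for c,st in reds(im,(322,205,352,245) if n=="scene" else (340,212,372,252)): print(c.round(1),st)
    for nm,X in dict(mug=None).items(): pass
    d=(np.abs(im-o).max(2)>40).astype(np.uint8)
    k=(255,345,290,415) if n=="side" else (235,340,315,410)
    print("jar/weight/loupe area changed",d[k[0]:k[1],k[2]:k[3]].mean().round(3))
E
```

```text
t 10.4167 pos [0.4763 0.023  0.1992] yaw -9.69 zax [ 1.6e-03 -3.0e-04 -1.0e+00] w 0.0476 F [0.01 0.   0.12] T [ 0.02 -0.05  0.03]
tool shift cm [ 2.55 -0.03  0.  ] rz -0.0005
scene lid still up 0.86
[330.7 213.2] [326 210  11   8  61]
[339.9 229.2] [335 225  11  10  83]
jar/weight/loupe area changed 0.015
side lid still up 0.92
[357.4 221.3] [352 218  12   8  77]
[352.5 236. ] [347 231  12  11 108]
jar/weight/loupe area changed 0.015
```

The lid is up, both buttons are back up, the surroundings are unchanged and the arm is clear.

```bash
python3 -c "
from cell import bot
print(bot.hand_in())"
```

```text
the job is handed in; nothing more can be done
None
```

I pressed both release buttons fully down together and held them about 2 s; the lid swung up (about 0.9–1.0 rad, fitted from the camera images) and stayed up, the arm is clear with no sign of anything else disturbed, and I handed the job in at about 10.5 s (no verdict returned).

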